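Set the mill's grind and hold its feed gate open

ROBOT

A 7-joint arm with a two-finger parallel gripper is mounted at the origin on the work surface. World frame = base frame: x ahead of the robot, y to its left, z up, the work surface at z = 0. Lengths are in m, angles in degrees, forces in N, time in s.
With the tool pointing down it reaches from about 0.4 to 0.875 m from the base axis. Payload 6.5 kg.
Tool frame: the origin (TCP) lies on the front face of the gripper's body, between the roots of the fingers; the fingertips stand robot.finger_overhang ahead of it and the grasp point (between the pads) lies 54 mm ahead of it (robot.finger_overhang is the distance from the TCP to the fingertips, in m); z points along the fingers, y is the line along which they close (so a half turn about z gives the same grasp; the last joint's range is limited). The gripper opens to 85 mm and grips with 20 to 120 N. Pads are 22 mm wide; open, the fingers measure 114 mm over their backs; the gripper's body (76 mm by 85 mm) begins 54 mm behind the grasp point. The pads swing forward as they close: fully open they stand 13 mm farther back than shut.
Start: joints at [-73.121, 30.733, -0.252, 88.115, 0.149, 61.152, -4.079], TCP at [0.229, 0.608, 0.304] pointing down, gripper open.
Joint ranges: [-154.64, 154.64], [-21.42, 123.67], [-72.66, 72.17], [13.99, 137.28], [-74.86, 254.86], [10.95, 109.41], [-158.01, 158.01]. Speed limits (degrees/s): [136.94, 136.94, 180, 180, 180, 180, 180].

INTERFACE

Orientations are given as a 3x3 rotation matrix whose columns are the frame's x, y, z axes.
In Python, from plant import robot gives the robot as it stands.
- The arm moves only by the tool move_arm, never from a script. Its argument "steps" is text: rows parted by semicolons, each of 7 numbers parted by spaces: the turn, a rotation vector about the world's x, y, z in units of 2 pi rad (1.0 is 2 pi rad), then the shift along the world's x, y, z in units of 800 mm (1.0 is 800 mm), then the opening, from -1 (shut) to 1 (fully open). In form: ax ay az dx dy dz claw; .... A call has 1 to 10 rows; each row is the pose to reach, as a shift and turn from the pose commanded when the call began, turning the shorter way round; what a row does not reach only later rows make up. A row lasts 1/10 s, in which the tool goes at most 50 mm and 8.59 degrees, less where a joint would pass 70% of its speed; a pose out of reach is approached as far as the arm can. A call with a number of a shift or a turn outside -1 to 1 is refused whole. A call with a gripper value outside its range is refused whole. The fingers move at their own pace and stop on an object; "squeeze" is the grip in N (left out, the last holds). Time passes only in rows, so rows that repeat a pose let the fingers close. It gives the time, the measured TCP pose, the force, the opening and the grip force at its end, in the units of the state.
- robot.get_state(): the state, without advancing time (a new reading comes with each control period).
- robot.grab_frame(name): name is "scene" or "side" or "wrist"; returns a dict with "frame" (400x640x3 uint8, blue, green, red), "fx", "fy", "cx", "cy" (pixels), "rvec" (rotation vector, rad) and "tvec" (3), from world to camera coordinates, as OpenCV has them; the wrist camera has in their place "T_tool_cam" (4x4, takes a point from camera to tool coordinates, whose origin is the TCP and whose axes are the flange's). Camera axes: x right, y down, z forward; pixel columns grow to the right and rows downward; lengths in m; the calibration is good to about 2 mm. A picture is of the moment at which its call begins: read the wrist's pose just before it. There is no depth.
- robot.hand_in(): hands the job in; it is judged then, once.
The state is a dict: "time": time; "joint_pos": joint angles; "qd": joint speeds; "effort": joint torques, N m; "tool_pos": TCP position; "tcp_rot": TCP orientation; "force": force on the tool from outside, world axes, zero at the start; "wrist_torque": the same for the moment, N m; "finger_gap": finger opening in m; "finger_force": force on a finger pad.
Only numpy, scipy, OpenCV 4.12 (cv2) and the standard library are available. Lean on these libraries where they do the work, as an engineer would, in place of code of your own. Each camera call takes 0.05 s, during which the arm holds its last target. There are 200 camera calls.

TASK

Get the hand mill ready for me to fill: with the feed gate still shut, turn the black grind knob clockwise until its yellow pointer stands at the red index on the dial. Then pull the blue handle of the spring-loaded feed gate out until the gate's yellow line meets the red mark beside it, and finish while holding it there by the handle, as the gate springs shut if let go. Leave the knob at its setting and the things around the mill where they are.

Things in the scene. Friction and masses are not known exactly. Their poses are not given: they have to be found in the camera images.
- mill: cast-aluminium hand mill clamped on a beech block (240 x 260 mm), fixed and heavy; it may stand turned. Origin on the worktop under the block's centre, z up; its front faces its own -x, roughly towards the robot. Flat deck 150 mm above the worktop. Clear hopper, 104 mm across, on the deck at mill x +55 mm, y -30 mm, its top at 242 mm. A fixed crank on the mill's -y side stays below 130 mm.
- knob_grip (a point): grip point of the black grind knob, on its vertical axis, 186 mm above the worktop, at mill x -10 mm, y +90 mm. The grip is an upright bar 54 mm long (along this point's x), 13 mm thick (along y) and 38 mm high, its top 199 mm and its foot 161 mm above the worktop, on a round hub 54 mm across. The point turns with the knob: its +x is the way the yellow pointer points, z up.
- grind_knob (a joint): angle of the grind knob in rad: grows as the knob is turned clockwise seen from above; stops at 0 and 2.2; at 0 the pointer points to the mill's -x. It turns against light friction (0.06 N m) and stays where it is left.
- knob_index (a point): red index on the edge of the knob's white dial, 40 mm from the knob's axis, fixed, placed anew each time 0.55 to 1.45 rad clockwise of the pointer. Its +x points from the knob's axis straight out through the index.
- gate_handle (a point): grip point of the feed gate's blue upright handle (18 mm along mill x, 22 mm along mill y, 46 mm high, its foot 158 and top 204 mm above the worktop); the point lies on its centre line, 16 mm below its top; axes like the mill's. With the gate shut it is at mill x -75 mm, y -30 mm, about 80 mm in front of the hopper's wall. Nothing else reaches above the deck by more than 15 mm within 60 mm of it.
- feed_gate (a joint): how far the feed gate is pulled out, in m: 0 shut, 0.058 at its stop; it slides level along the mill's -x. A spring pulls it shut with about 3.6 N when shut and 120 N/m more as it comes out (about 9 N at 45 mm).
- gate_pointer (a point): end of the yellow line (5 mm wide, its middle counts) across the gate, which moves with the gate; same mill x as the handle's centre, 40 mm to its -y side.
- gate_mark (a point): red mark (5 mm wide line with a tab, its middle counts) on the rail beside the gate, fixed, 25 to 45 mm in front (mill -x) of where the yellow line is with the gate shut, and placed anew each time; axes like the mill's. The gate is at the mark when pointer and mark have the same mill x.
- dish: white ceramic dish with blue rim, 164 mm across, 38 mm high; origin under its centre. Bystander.
- jar: glass storage jar with flip-top lid, 84 mm across, 131 mm high; origin under its centre. Bystander.
- mug: blue ceramic mug, 76 mm across, 85 mm high, with a handle; origin under its centre. Bystander.
- tin: green tin, 74 mm across, 110 mm high; origin under its centre. Bystander.
- scoop: yellow plastic scoop lying flat, 155 mm long along its x, 52 mm wide, 32 mm high; origin on its underside near the middle. Bystander.
- fork: steel fork lying flat, 184 mm long along its x, 24 mm wide, 5 mm thick; origin on its underside near the middle. Bystander.

How it is judged:
By the outcome, as a careful person would: the job done as asked, in the order asked, and still so for the second after the job is handed in, while the arm keeps its last pose, push and grip.
It also fails if it takes over 45 s, if anything falls off the work surface, if the arm or the gripper's body presses on something with over 40 N, if the wrist force passes 120 N, or if a joint passes its speed limit or range.

## Working session

There is one attempt and no reset: what is moved stays moved. The work goes in short steps, Python scripts to look and compute and a tool call to move; the robot and the scene stay as the last step left them, time stands still between calls to the robot, and variables do not carry over. Pictures are saved under pics/ and viewed, at most 10 in all, crops included, and the job is handed in when it is done.

Besides the shell and the picture viewer there is one more tool, called after "Call:" by a JSON object that holds its "method" and its "body", one argument or row to a line. move_arm: Moves the arm, as the interface text tells. Shifts and turns lie within -1 to 1; 1 stands for 800 mm of shift or 2 pi rad of turn. Its arguments: {"type":"object","properties":{"steps":{"type":"string"},"squeeze":{"type":"number"}},"required":["steps"]}

```bash
mkdir -p pics; ls; cat > h.py <<'E'
import numpy as np, cv2
from plant import robot
def grab(n):
    s=robot.get_state(); f=robot.grab_frame(n)
    K=np.array([[f['fx'],0,f['cx']],[0,f['fy'],f['cy']],[0,0,1]])
    if 'T_tool_cam' in f:
        T=np.eye(4);T[:3,:3]=np.array(s['tcp_rot']);T[:3,3]=s['tool_pos'];T=T@np.array(f['T_tool_cam'])
        R=T[:3,:3];c=T[:3,3]
    else:
        r=cv2.Rodrigues(np.array(f['rvec'],float))[0];R=r.T;c=-R@np.array(f['tvec'],float).ravel()
    return np.array(f['frame']),K,R,c
def ray(K,R,c,uv,z):
    uv=np.atleast_2d(np.array(uv,float))
    d=np.c_[uv,np.ones(len(uv))]@np.linalg.inv(K).T@R.T
    return c+d*((z-c[2])/d[:,2])[:,None]
def proj(K,R,c,P):
    q=(np.atleast_2d(P)-c)@R@K.T
    return q[:,:2]/q[:,2:]
E
python3 - <<'E'
from h import *
s=robot.get_state();print(s['time'],s['tool_pos'],s['tcp_rot'],s['finger_gap'],robot.finger_overhang)
for n in ('scene','side'):
    f,K,R,c=grab(n);cv2.imwrite(f'pics/{n}0.png',f);np.savez(f'{n}0.npz',f=f,K=K,R=R,c=c);print(n,c,R[:,2],K[0,0])
E
```

```text
pics
0.0 [0.22930444 0.60766899 0.30300922] [[-9.35620317e-01  3.53007619e-01 -4.94406300e-04]
 [ 3.53007944e-01  9.35618864e-01 -1.65297443e-03]
 [-1.20936706e-04 -1.72108581e-03 -9.99998512e-01]] 0.08537350142788691 0.0726
scene [1.07467975 0.32440653 1.16018268] [-0.48717749 -0.22889931 -0.84277114] 374.5714472456701
side [ 0.11707911 -0.87911099  0.88981791] [ 0.29380852  0.74283863 -0.6015541 ] 377.5496205866929
```

View pics/scene0.png

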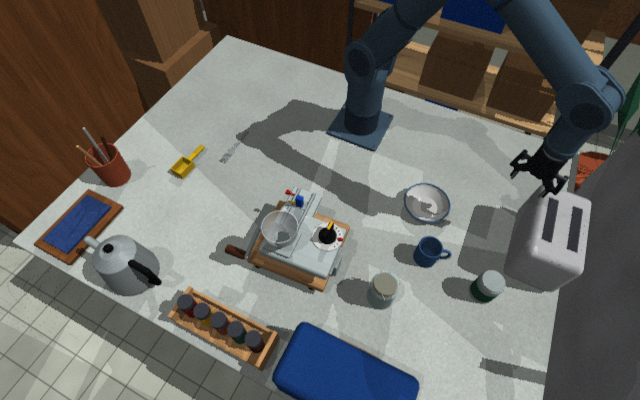

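View pics/side0.png

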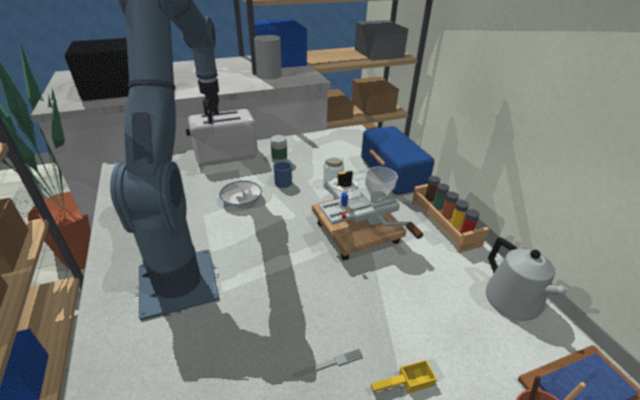

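The scene view shows the mill at about (300,245): blue handle at (299,201), knob at (327,236), a red spot at (340,239) and the gate mark at (290,192). In the side view the handle is at (345,199). Next come coarse positions from both views.

```bash
python3 - <<'E'
from h import *
for n,h,k in (('scene',(299,201),(327,236)),('side',(345,199),(345,178))):
    d=np.load(n+'0.npz');K,R,c=d['K'],d['R'],d['c']
    print(n,'handle',ray(K,R,c,h,.181)[0],'knob',ray(K,R,c,k,.19)[0])
    if n=='scene':
        for nm,p,z in (('dish',(427,203),.03),('mug',(430,252),.04),('jar',(384,290),.08),('hop',(280,228),.2)): print(nm,ray(K,R,c,p,z)[0])
f=robot.grab_frame('wrist');print(np.array(f['T_tool_cam']).round(3),f['fx'])
d=np.load('scene0.npz')
cv2.imwrite('pics/crop0.png',cv2.resize(d['f'][170:300,220:360],None,fx=5,fy=4.6,interpolation=cv2.INTER_CUBIC))
E
```

```text
scene handle [0.5468689  0.00738865 0.181     ] knob [0.62082164 0.13834309 0.19      ]
dish [0.26810002 0.36976015 0.03      ]
mug [0.45255134 0.43522144 0.04      ]
jar [0.65447406 0.34549664 0.08      ]
hop [0.66312104 0.00766569 0.2       ]
side handle [0.54888755 0.00510137 0.181     ] knob [0.59259612 0.10638508 0.19      ]
[[ 0.001 -0.953 -0.301  0.077]
 [ 1.     0.001  0.001  0.001]
 [-0.001 -0.301  0.953 -0.07 ]
 [ 0.     0.     0.     1.   ]] 319.14502142875887
```

Call:
{"method": "move_arm", "body": {
  "steps": "0 0 0.0575 0.435 -0.6725 0.1 1;0 0 0.0575 0.435 -0.6725 0.1 1;0 0 0.0575 0.435 -0.6725 0.1 1;0 0 0.0575 0.435 -0.6725 0.1 1;0 0 0.0575 0.435 -0.6725 0.1 1;0 0 0.0575 0.435 -0.6725 0.1 1;0 0 0.0575 0.435 -0.6725 0.1 1;0 0 0.0575 0.435 -0.6725 0.1 1;0 0 0.0575 0.435 -0.6725 0.1 1;0 0 0.0575 0.435 -0.6725 0.1 1"
}}

```text
time: 1.15
tool_pos: [0.4996, 0.1896, 0.3661]
tcp_rot: [[-1.0, -0.001, 0.0], [-0.001, 1.0, 0.0], [-0.0, 0.0, -1.0]]
force: [0.9, 0.5, -0.0]
finger_gap: 0.0853
finger_force: 0.0
```

Call:
{"method": "move_arm", "body": {
  "steps": "0 0 0 0.097 -0.15 0.021 1;0 0 0 0.097 -0.15 0.021 1;0 0 0 0.097 -0.15 0.021 1;0 0 0 0.097 -0.15 0.021 1;0 0 0 0.097 -0.15 0.021 1"
}}

```text
time: 1.65
tool_pos: [0.5766, 0.0706, 0.3823]
tcp_rot: [[-1.0, 0.002, -0.001], [0.002, 1.0, -0.0], [0.001, -0.0, -1.0]]
force: [-0.2, -0.1, -0.0]
finger_gap: 0.0856
finger_force: 0.0
```

```bash
python3 - <<'E'
from h import *
s=robot.get_state();print(s['time'],s['tool_pos'],s['joint_pos'])
f,K,R,c=grab('wrist');cv2.imwrite('pics/w1.png',f);np.savez('w1.npz',f=f,K=K,R=R,c=c);print(c,R)
E
```

```text
1.65 [0.5766487  0.07061098 0.38228575] [-19.06350365  19.74726967   9.96657717  94.26267069  -3.6609299
  66.34134988  81.69339885]
[0.49969267 0.07194402 0.45199394] [[ 1.01677745e-03  9.53572552e-01  3.01161676e-01]
 [ 9.99999320e-01 -1.14138690e-03  2.37807370e-04]
 [ 5.70508574e-04  3.01161229e-01 -9.53573064e-01]]
```

View pics/w1.png

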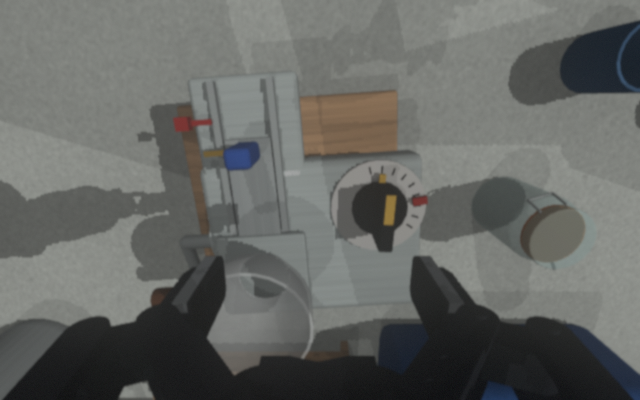

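The wrist view has image up as world -x and right as +y. The knob is at (380,208) with its pointer up at (381,180) and the red index at (420,201). The blue handle is at (242,155), the yellow line at (213,154) and the red mark at (200,123). I'll measure these with colour masks and take a second view for parallax.

Call:
{"method": "move_arm", "body": {
  "steps": "0 0 0 0 0.1 -0.04 1;0 0 0 0 0.1 -0.04 1;0 0 0 0 0.1 -0.04 1;0 0 0 0 0.1 -0.04 1"
}}

```text
time: 2.1
tool_pos: [0.5753, 0.1539, 0.35]
tcp_rot: [[-1.0, -0.005, -0.002], [-0.005, 1.0, 0.0], [0.002, 0.0, -1.0]]
force: [-0.4, 0.1, -0.6]
finger_gap: 0.0854
finger_force: 0.0
```

```bash
python3 - <<'E'
from h import *
s=robot.get_state();print(s['time'],s['tool_pos'])
f,K,R,c=grab('wrist');np.savez('w2.npz',f=f,K=K,R=R,c=c)
for n in ('w1','w2'):
    d=np.load(n+'.npz');f,K,R,c=d['f'],d['K'],d['R'],d['c']
    hsv=cv2.cvtColor(f,cv2.COLOR_BGR2HSV)
    H,S,V=[hsv[...,i].astype(int) for i in range(3)]
    M=dict(red=((H<6)|(H>174))&(S>140)&(V>70),yel=(H>14)&(H<32)&(S>130)&(V>70),blue=(H>105)&(H<130)&(S>130)&(V>60),white=(S<40)&(V>125))
    for k,m in M.items():
        nn,l,st,ct=cv2.connectedComponentsWithStats(m.astype(np.uint8))
        for i in range(1,nn):
            if st[i,4]>12 and st[i,1]<270: print(n,k,st[i],ct[i].round(1),ray(K,R,c,ct[i],.158)[0].round(4)[:2])
a=np.load('w2.npz')['f'];cv2.imwrite('pics/w2.png',cv2.resize(a[60:300,100:440],None,fx=2.3,fy=2.3,interpolation=cv2.INTER_CUBIC))
E
```

```text
2.1 [0.57531024 0.15392068 0.35001528]
w1 red [175 118  13  12 127] [181.2 123.8] [ 0.5223 -0.0505]
w1 red [192 121  18   4  26] [199.  122.2] [ 0.521  -0.0343]
w1 red [414 199  11   5  27] [418.9 200.8] [0.5954 0.1703]
w1 yel [380 175   5   7  32] [381.9 178.1] [0.5728 0.1331]
w1 yel [384 196  12  29 264] [389.5 209.9] [0.6048 0.1424]
w1 blue [225 149  26  19 440] [237.6 158.1] [ 0.5535 -0.0021]
w1 white [     0      0    640    372 105609] [340.7 132. ] [0.5297 0.0932]
w1 white [525  43   5   4  14] [526.6  44.6] [0.4578 0.2476]
w1 white [350  49   3   6  14] [351.1  51.1] [0.4626 0.1005]
w1 white [332  73   8   5  24] [334.9  75.5] [0.4818 0.0871]
w1 white [566  99   4   4  15] [567.6 100.6] [0.5027 0.2926]
w1 white [199 126  14  23 182] [204.7 137. ] [ 0.5341 -0.0307]
w1 white [399 145   8   4  19] [402.  146.6] [0.543  0.1498]
w1 white [264 154  10  33 125] [269.3 167.1] [0.562  0.0269]
w1 white [204 169  17  37 437] [212.3 186.6] [ 0.5809 -0.0284]
w1 white [222 170   8  32 107] [225.5 185. ] [ 0.5794 -0.0157]
w1 white [236 172  15  39 260] [244.  191.4] [0.5857 0.0015]
w1 white
[... 858 characters left out ...]
.4808 0.3971]
w2 white [517 102   7   5  24] [519.8 104. ] [0.5023 0.3142]
w2 white [ 85 129  12   8  68] [ 90.5 132.5] [ 0.5264 -0.0282]
w2 white [159 164   6   5  16] [162.1 165.9] [0.5535 0.0257]
w2 white [162 169  11  28  94] [166.9 179.9] [0.5655 0.0281]
w2 white [315 168  23  20 201] [329.6 175.1] [0.5605 0.1654]
w2 white [ 97 182  24  22 367] [108.1 192. ] [ 0.5764 -0.0236]
w2 white [133 182   9  19  44] [137.  190.7] [0.5751 0.0013]
w2 white [487 210  13   6  48] [493.5 212.9] [0.5935 0.3092]
w2 white [ 214  217  130  110 8528] [284.5 281.7] [0.6631 0.125 ]
w2 white [   0  247   86  118 6030] [ 33.3 300.8] [ 0.6853 -0.1157]
w2 white [154 251  55  21 544] [181.2 259.9] [0.6408 0.0309]
```

View pics/w2.png

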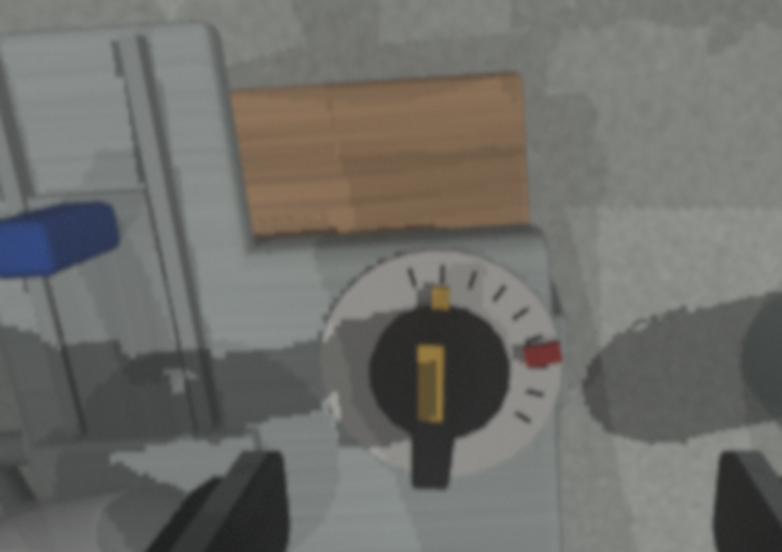

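The crop shows the index centred at (542,354), which is full-image (335.7,213.9). The dial circle spans 323 to 560 across and 250 to 475 down in crop pixels. The top stripe is at (430,384). Next I triangulate and fit the dial circle.

```bash
python3 - <<'E'
from h import *
from scipy.optimize import least_squares
D={n:np.load(n+'.npz') for n in('w1','w2','side0','scene0')}
A=[D[n] for n in('w1','w2')]
def tri(ps,ns=('w1','w2')):
    M=np.zeros((3,3));b=np.zeros(3)
    for n,p in zip(ns,ps):
        d=D[n];v=ray(d['K'],d['R'],d['c'],p,.1)[0]-d['c'];v/=np.linalg.norm(v);P=np.eye(3)-np.outer(v,v);M+=P;b+=P@d['c']
    return np.linalg.solve(M,b).round(4)
print('index',tri([(418.9,200.8),(335.7,213.9)]),'ptr',tri([(381.9,178.1),(291,189.5)]),'stripe',tri([(390,210.5),(287.5,226.5)]))
print('mark tab',tri([(181.2,123.8),(58,127.3)]),'markline',tri([(199,122.2),(78.9,125.8)]))
# dial: edge along radial profiles in w2 and w1 -> points on plane
for n,ctr in(('w1',(380,203)),('w2',(292.2,217.8))):
    d=D[n];g=cv2.GaussianBlur(d['f'],(3,3),0).astype(float).mean(2);K,R,c=d['K'],d['R'],d['c']
    for z in(.153,.156):
        C=ray(K,R,c,ctr,z)[0];pts=[]
        for a in np.radians(np.arange(0,360,4)):
            rr=np.arange(.040,.058,.0004)
            P=np.c_[C[0]+rr*np.cos(a),C[1]+rr*np.sin(a),np.full(len(rr),z)];q=proj(K,R,c,P).astype(np.float32)
            v=cv2.remap(g.astype(np.float32),q[:,0].reshape(1,-1),q[:,1].reshape(1,-1),1)[0]
            dv=v[5:]-v[:-5];i=dv.argmin()
            if dv[i]<-12: pts.append(P[i+2,:2])
        pts=np.array(pts)
        s=least_squares(lambda x:np.hypot(*(pts-x[:2]).T)-x[2],[*C[:2],.047],loss='soft_l1',f_scale=.0008)
        print(n,z,len(pts),s.x.round(4),np.median(abs(s.fun)).round(4))
# handle top corners w2 crop
d=D['w2']
s=lambda u,v:(100+u/2.3,60+v/2.3)
for nm,p in dict(woodL=(232,92),woodR=(520,73),deckL=(255,240),deckR=(530,230),dr1=(545,240),dr2=(563,540)).items():
    print(nm,[ray(d['K'],d['R'],d['c'],s(*p),z)[0][:2].round(4) for z in(.0,.15)])
w=D['w1']['f'];cv2.imwrite('pics/w1c.png',cv2.resize(w[60:260,150:350],None,fx=3,fy=3,interpolation=cv2.INTER_CUBIC))
E
```

```text
index [0.5967 0.1717 0.1539] ptr [0.5727 0.1328 0.1593] stripe [0.5905 0.133  0.1988]
mark tab [ 0.5217 -0.0473  0.1658] markline [ 0.5206 -0.0323  0.1636]
w1 0.153 49 [0.6029 0.1326 0.0466] 0.0003
w1 0.156 49 [0.6019 0.1321 0.0462] 0.0003
w2 0.153 49 [0.6057 0.1335 0.049 ] 0.0006
w2 0.156 49 [0.6043 0.1337 0.0484] 0.0005
woodL [array([0.5021, 0.0084]), array([0.5008, 0.0607])]
woodR [array([0.4913, 0.1657]), array([0.4939, 0.1618])]
deckL [array([0.5842, 0.0133]), array([0.5535, 0.0638])]
deckR [array([0.5774, 0.1727]), array([0.5492, 0.1663])]
dr1 [array([0.5832, 0.1815]), array([0.5529, 0.1719])]
dr2 [array([0.7848, 0.1983]), array([0.6825, 0.1827])]
```

View pics/w1c.png

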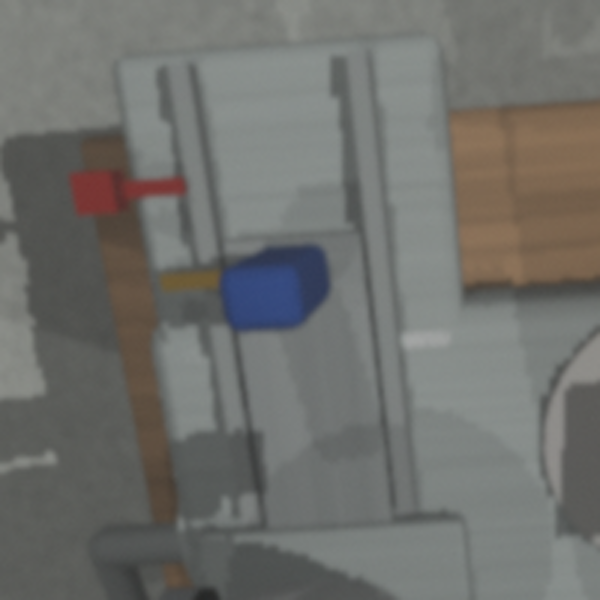

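The crop shows the red mark line at (155,187) and the yellow line at (190,281), with the rails turned by about 4°. The knob axis is near (0.6035, 0.133). The pointer direction is about 180.4° and the index about 100°, so the turn is roughly 80° clockwise. Next I move above the knob.

Call:
{"method": "move_arm", "body": {
  "steps": "0 0 0 0.034 -0.022 -0.06 1;0 0 0 0.034 -0.022 -0.06 1;0 0 0 0.034 -0.022 -0.06 1;0 0 0 0.034 -0.022 -0.06 1;0 0 0 0.034 -0.022 -0.06 1"
}}

```text
time: 2.65
tool_pos: [0.6039, 0.1346, 0.3043]
tcp_rot: [[-1.0, -0.001, 0.002], [-0.001, 1.0, 0.001], [-0.002, 0.001, -1.0]]
force: [0.4, 0.9, -0.3]
finger_gap: 0.0858
finger_force: 0.0
```

Call:
{"method": "move_arm", "body": {
  "steps": "0 0 0 0 -0.002 -0.04 1;0 0 0 0 -0.002 -0.08 1;0 0 0 0 -0.002 -0.08 1;0 0 0 0 -0.002 -0.08 1;0 0 0 0 -0.002 -0.08 -1;0 0 0 0 -0.002 -0.08 -1;0 0 0 0 -0.002 -0.08 -1;0 0 0 0 -0.002 -0.08 -1;0 0 0 0 -0.002 -0.08 -1;0 0 0 0 -0.002 -0.08 -1",
  "squeeze": 30
}}

```text
time: 3.65
tool_pos: [0.6041, 0.1309, 0.2392]
tcp_rot: [[-1.0, 0.001, 0.001], [0.001, 1.0, -0.002], [-0.001, -0.002, -1.0]]
force: [-1.6, -3.9, 5.0]
finger_gap: 0.0127
finger_force: 33.3
```

Call:
{"method": "move_arm", "body": {
  "steps": "0 0 -0.02 0 -0.0015 0 -1;0 0 -0.04 0 -0.0025 0 -1;0 0 -0.063 0 -0.0025 0 -1;0 0 -0.086 0 -0.0025 0 -1;0 0 -0.109 0 -0.0025 0 -1;0 0 -0.132 0 -0.0025 0 -1;0 0 -0.155 0 -0.0025 0 -1;0 0 -0.178 0 -0.0025 0 -1;0 0 -0.2 0 -0.0025 0 -1;0 0 -0.218 0 -0.0025 0 -1"
}}

```text
time: 4.65
tool_pos: [0.6035, 0.1296, 0.2392]
tcp_rot: [[-0.195, 0.981, -0.001], [0.981, 0.195, -0.001], [-0.001, -0.001, -1.0]]
force: [-4.2, -2.2, 7.3]
finger_gap: 0.0126
finger_force: 33.6
```

```bash
python3 - <<'E'
from h import *
for i in range(2): f,K,R,c=grab('wrist')
s=robot.get_state();print(s['time'],s['tool_pos'],s['force'],s['finger_gap'],np.degrees(np.arctan2(s['tcp_rot'][1][0],s['tcp_rot'][0][0])))
np.savez('w3.npz',f=f,K=K,R=R,c=c);cv2.imwrite('pics/w3.png',f)
E
```

```text
4.75 [0.60344775 0.12961041 0.23918114] [-3.3874915  -3.20846211  7.98553034] 0.012458588385496067 101.33837508375048
```

View pics/w3.png

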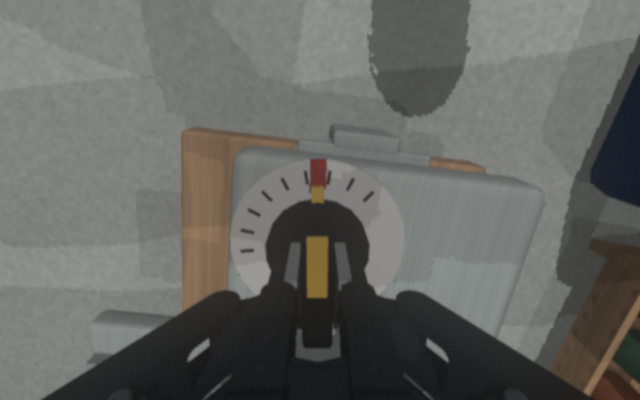

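The wrist view shows the yellow pointer at (317,195) almost under the red index at (318,172). I'll refine this.

```bash
python3 - <<'E'
from h import *
d=np.load('w3.npz');f,K,R,c=d['f'],d['K'],d['R'],d['c']
hsv=cv2.cvtColor(f,cv2.COLOR_BGR2HSV);H,S,V=[hsv[...,i].astype(int) for i in range(3)]
red=((H<8)|(H>172))&(S>130)&(V>60);yel=(H>14)&(H<32)&(S>110)&(V>60)
def cen(m,y0,y1):
    m=m.copy();m[:y0]=0;m[y1:]=0;m[:,:290]=0;m[:,345:]=0
    y,x=np.nonzero(m);return np.array([x.mean(),y.mean()]),len(x),(x.min(),x.max(),y.min(),y.max())
r=cen(red,150,200);p=cen(yel,180,215);s=cen(yel,230,310);print(K[0,2],K[1,2]);print(r,p,s)
for zr in(.154,.159):
  I=ray(K,R,c,r[0],zr)[0];P=ray(K,R,c,p[0],.159)[0];T=ray(K,R,c,s[0],.199)[0]
  print('I',I.round(4),'P',P.round(4),'T',T.round(4))
  for C in((.6035,.133),(.6035,.131),(.6025,.1315)):
    a=lambda Q:np.degrees(np.arctan2(Q[1]-C[1],Q[0]-C[0])).round(2)
    print(zr,C,'idx',a(I),'ptr',a(P),np.hypot(*(I[:2]-C)).round(4))
a=ray(K,R,c,(318,172),.156)[0]
u,v,w,h=[int(x) for x in(285,145,70,90)]
E
```

```text
317.4790377192031 198.0839553140792
(array([317.75496689, 172.4602649 ]), 302, (np.int64(311), np.int64(324), np.int64(161), np.int64(185))) (array([316.96969697, 193.94949495]), 198, (np.int64(311), np.int64(323), np.int64(186), np.int64(202))) (array([316.67785714, 266.70857143]), 1400, (np.int64(306), np.int64(328), np.int64(236), np.int64(298)))
I [0.5957 0.1715 0.154 ] P [0.5972 0.162  0.159 ] T [0.6004 0.1449 0.199 ]
0.154 (0.6035, 0.133) idx 101.4 ptr 102.29 0.0393
0.154 (0.6035, 0.131) idx 100.85 ptr 101.51 0.0412
0.154 (0.6025, 0.1315) idx 99.59 ptr 99.88 0.0406
I [0.5955 0.1726 0.159 ] P [0.5972 0.162  0.159 ] T [0.6004 0.1449 0.199 ]
0.159 (0.6035, 0.133) idx 101.39 ptr 102.29 0.0404
0.159 (0.6035, 0.131) idx 100.86 ptr 101.51 0.0424
0.159 (0.6025, 0.1315) idx 99.64 ptr 99.88 0.0417
```

Call:
{"method": "move_arm", "body": {
  "steps": "0 0 -0.0018 0 0 0 -1;0 0 -0.0018 0 0 0 -1;0 0 -0.0018 0 0 0 -1;0 0 -0.0018 0 0 0 1;0 0 -0.0018 0 0 0 1;0 0 -0.0018 0 0 0 1;0 0 -0.0018 0 0 0 1;0 0 -0.0018 0 0 0.04 1;0 0 -0.0018 0 0 0.1 1;0 0 -0.0018 0 0 0.1 1"
}}

```text
time: 5.75
tool_pos: [0.6069, 0.1304, 0.3249]
tcp_rot: [[-0.189, 0.982, 0.01], [0.982, 0.189, 0.003], [0.001, 0.011, -1.0]]
force: [0.7, 0.1, 0.1]
finger_gap: 0.0854
finger_force: 0.0
```

```bash
cat > k.py <<'E'
from h import *
for i in range(6): f,K,R,c=grab('wrist')
s=robot.get_state();print(s['time'],s['tool_pos'],s['finger_gap'],s['joint_pos'][6],np.degrees(np.arctan2(s['tcp_rot'][1][0],s['tcp_rot'][0][0])))
hsv=cv2.cvtColor(f,cv2.COLOR_BGR2HSV);H,S,V=[hsv[...,i].astype(int) for i in range(3)]
red=((H<8)|(H>172))&(S>130)&(V>60);yel=(H>14)&(H<32)&(S>110)&(V>60)
L=[]
for k,m in(('red',red),('yel',yel)):
    nn,l,st,ct=cv2.connectedComponentsWithStats(m.astype(np.uint8))
    for i in range(1,nn):
        if st[i,4]>20:
            print(k,st[i],ct[i].round(1),[ray(K,R,c,ct[i],z)[0][:2].round(4) for z in(.154,.159,.199)])
np.savez('w4.npz',f=f,K=K,R=R,c=c);cv2.imwrite('pics/w4.png',f)
E
python3 k.py
```

```text
6.05 [0.60301797 0.13042072 0.31721328] 0.08569901808130244 7.710475463338587 100.91314051038611
red [315 143   8  15  88] [318.  149.8] [array([0.5955, 0.1714]), array([0.5953, 0.1722]), array([0.5941, 0.1783])]
red [511 394   6   6  23] [513.5 397.3] [array([ 0.823 , -0.0245]), array([ 0.818 , -0.0195]), array([0.7777, 0.0203])]
yel [314 159   9  12  85] [317.9 164.2] [array([0.5975, 0.1609]), array([0.5973, 0.1619]), array([0.5958, 0.1699])]
yel [311 185  15  41 564] [317.8 205.1] [array([0.6035, 0.1295]), array([0.6032, 0.1312]), array([0.6006, 0.1445])]
```

View pics/w4.png

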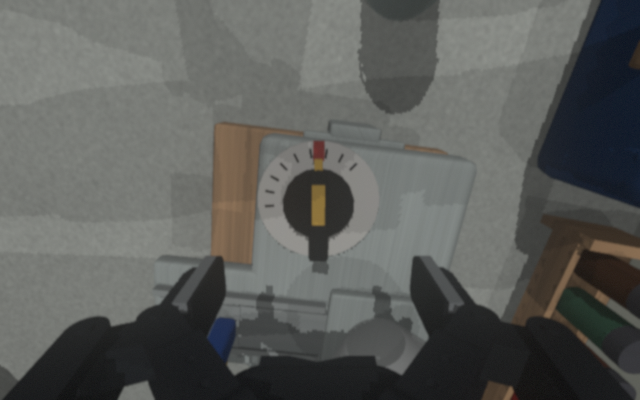

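The index, pointer and top stripe are at columns 318.0, 317.9 and 317.8, so they are collinear and the knob is set. Next I swing round to the gate handle, gripping along mill y.

Call:
{"method": "move_arm", "body": {
  "steps": "0 0 0.2294 -0.072 -0.151 0.025 1;0 0 0.2294 -0.072 -0.151 0.025 1;0 0 0.2294 -0.072 -0.151 0.025 1;0 0 0.2294 -0.072 -0.151 0.025 1;0 0 0.2294 -0.072 -0.151 0.025 1;0 0 0.2294 -0.072 -0.151 0.025 1;0 0 0.2294 -0.072 -0.151 0.025 1;0 0 0.2294 -0.072 -0.151 0.025 1;0 0 0.2294 -0.072 -0.151 0.025 1;0 0 0.2294 -0.072 -0.151 0.025 1"
}}

```text
time: 7.05
tool_pos: [0.5456, 0.0095, 0.3375]
tcp_rot: [[-0.998, -0.066, -0.002], [-0.066, 0.998, -0.0], [0.002, -0.0, -1.0]]
force: [-0.8, 0.2, -0.1]
finger_gap: 0.0856
finger_force: 0.0
```

Call:
{"method": "move_arm", "body": {
  "steps": "0 0 0 0 0 0 1;0 0 0 0 0 0 1;0 0 0 0 0 0 1"
}}

```text
time: 7.35
tool_pos: [0.546, 0.0096, 0.3382]
tcp_rot: [[-0.998, -0.059, -0.001], [-0.059, 0.998, -0.0], [0.001, -0.0, -1.0]]
force: [-0.1, -0.7, -0.0]
finger_gap: 0.0855
finger_force: 0.0
```

```bash
python3 - <<'E'
from h import *
f,K,R,c=grab('wrist')
s=robot.get_state();print(s['time'],s['tool_pos'],np.degrees(np.arctan2(s['tcp_rot'][1][0],s['tcp_rot'][0][0])))
np.savez('w5.npz',f=f,K=K,R=R,c=c);print(c)
cv2.imwrite('pics/w5.png',cv2.resize(f[100:300,170:420],None,fx=3,fy=3,interpolation=cv2.INTER_CUBIC))
E
```

```text
7.4 [0.54602621 0.00960951 0.3383684 ] -176.5927304159704
[0.46917399 0.00623011 0.407965  ]
```

View pics/w5.png

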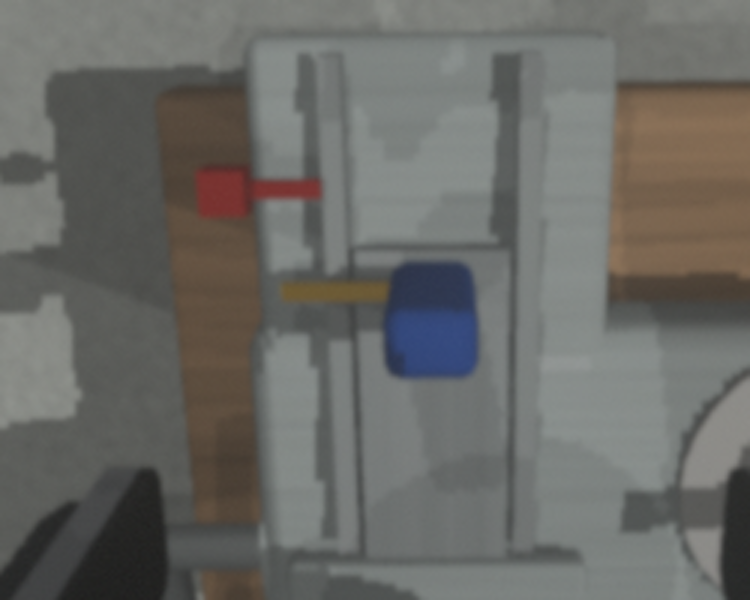

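The crop shows the handle's top face centred at (432,343), the yellow line at (330,292) and the red mark line at (284,189). The tool is aligned with the gate.

```bash
python3 - <<'E'
from h import *
D={n:np.load(n+'.npz') for n in('w1','w5')}
def tri(p1,p5):
    M=np.zeros((3,3));b=np.zeros(3)
    for n,p in(('w1',p1),('w5',p5)):
        d=D[n];v=ray(d['K'],d['R'],d['c'],p,.1)[0]-d['c'];v/=np.linalg.norm(v);P=np.eye(3)-np.outer(v,v);M+=P;b+=P@d['c']
    return np.linalg.solve(M,b).round(4)
d=D['w5'];r=lambda p,z:ray(d['K'],d['R'],d['c'],p,z)[0].round(4)
hsv=cv2.cvtColor(d['f'],cv2.COLOR_BGR2HSV);H,S,V=[hsv[...,i].astype(int) for i in range(3)]
for k,m in dict(red=((H<8)|(H>172))&(S>120)&(V>50),yel=(H>12)&(H<32)&(S>130)&(V>60)).items():
    nn,l,st,ct=cv2.connectedComponentsWithStats(m[:, :].astype(np.uint8))
    for i in range(1,nn):
        if st[i,4]>20 and 150<ct[i][0]<420 and ct[i][1]<260: print(k,st[i],ct[i].round(1))
print('handle top',r((314,214.3),.204))
print('tri mark',tri((199,122.2),(264.7,163)),'yel',tri((213.3,153.7),(280,197.3)))
for z in(.158,.161,.164):print(z,'mark',r((264.7,163),z),'yel',r((280,197.3),z))
E
```

```text
red [235 156  41  17 378] [249.  163.5]
handle top [0.5452 0.0085 0.204 ]
tri mark [ 0.5201 -0.0316  0.165 ] yel [ 0.5459 -0.019   0.1716]
0.158 mark [ 0.5213 -0.0325  0.158 ] yel [ 0.5491 -0.0197  0.158 ]
0.161 mark [ 0.5207 -0.032   0.161 ] yel [ 0.5482 -0.0194  0.161 ]
0.164 mark [ 0.52   -0.0316  0.164 ] yel [ 0.5472 -0.0191  0.164 ]
```

Call:
{"method": "move_arm", "body": {
  "steps": "0 0 0 0 -0.001 -0.05 1;0 0 0 0 -0.001 -0.1 1;0 0 0 0 -0.001 -0.12 1;0 0 0 0 -0.001 -0.12 1;0 0 0 0 -0.001 -0.12 -1;0 0 0 0 -0.001 -0.12 -1;0 0 0 0 -0.001 -0.12 -1;0 0 0 0 -0.001 -0.12 -1;0 0 0 0 -0.001 -0.12 -1;0 0 0 0 -0.001 -0.12 -1",
  "squeeze": 60
}}

```text
time: 8.4
tool_pos: [0.5467, 0.0068, 0.2439]
tcp_rot: [[-0.998, -0.059, 0.002], [-0.059, 0.998, -0.002], [-0.002, -0.002, -1.0]]
force: [-1.3, -5.1, 6.0]
finger_gap: 0.0212
finger_force: 59.5
```

Call:
{"method": "move_arm", "body": {
  "steps": "0 0 0 -0.005 -0.002 0 -1;0 0 0 -0.011 -0.003 0 -1;0 0 0 -0.017 -0.0035 0 -1;0 0 0 -0.023 -0.004 0 -1;0 0 0 -0.029 -0.004 0 -1;0 0 0 -0.034 -0.004 0 -1;0 0 0 -0.034 -0.004 0 -1;0 0 0 -0.034 -0.004 0 -1"
}}

```text
time: 9.2
tool_pos: [0.5209, 0.0049, 0.244]
tcp_rot: [[-0.998, -0.061, 0.006], [-0.061, 0.998, -0.001], [-0.006, -0.001, -1.0]]
force: [6.7, -3.4, 1.9]
finger_gap: 0.0212
finger_force: 59.2
```

```bash
cat > g.py <<'E'
from h import *
import sys
for i in range(3): f,K,R,c=grab('wrist')
s=robot.get_state();print(s['time'],s['tool_pos'],s['force'],s['finger_gap'],s['finger_force'])
np.savez(sys.argv[1]+'.npz',f=f,K=K,R=R,c=c)
cv2.imwrite(f'pics/{sys.argv[1]}.png',cv2.resize(f[130:330,150:400],None,fx=3,fy=3,interpolation=cv2.INTER_CUBIC))
E
python3 g.py w6
```

```text
9.35 [0.52103646 0.00495911 0.24394989] [ 5.9360291  -3.21598838  1.33674791] 0.02109672502831621 59.21653211116791
```

View pics/w6.png

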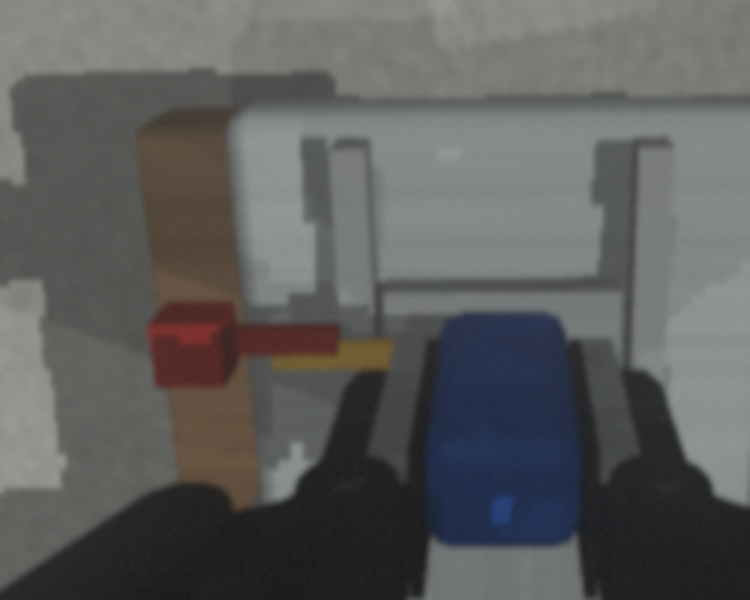

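The crop shows the gate pulled out with the handle held. The red line's middle is at row 339 and the yellow's at about 355, so about 3 mm remain plus parallax. I'll solve for the line heights from the views so far.

```bash
python3 - <<'E'
from h import *
from scipy.optimize import least_squares
D={n:np.load(n+'.npz') for n in('w1','w2','w5','w6')}
# column-wise mid rows of colour lines, subpixel (weight = colour strength)
box={'w1':dict(red=(191,208,112,132),yel=(203,222,145,163)),'w2':dict(red=(72,84,115,135),yel=(70,90,150,172)),
 'w5':dict(red=(254,276,152,175),yel=(265,296,188,207)),'w6':dict(red=(232,262,230,256),yel=(264,280,238,262))}
P={}
for n,b in box.items():
    f=D[n]['f'].astype(float);B,G,Rr=f[...,0],f[...,1],f[...,2]
    for k,(x0,x1,y0,y1) in b.items():
        w=(Rr-np.maximum(G,B)) if k=='red' else (np.minimum(Rr,G)-B)
        w=w[y0:y1,x0:x1];w=np.clip(w-0.35*w.max(),0,None);good=w.sum(0)>0.5*np.median(w.sum(0))
        v=(w*np.arange(y0,y1)[:,None]).sum(0)/np.maximum(w.sum(0),1e-6)
        u=np.arange(x0,x1);P[n,k]=np.c_[u,v][good];print(n,k,P[n,k].mean(0).round(2),v[good].std().round(2),w.max().round())
e=np.array([.9982,.0600]) # mill x
def s(n,k,z):
    d=D[n];X=ray(d['K'],d['R'],d['c'],P[n,k],z)[:,:2];return np.mean(X@e)
for k in('red','yel'):
    for z in(.156,.158,.160,.162,.164,.166,.168):print(k,z,[round(s(n,k,z)*1e3,2) for n in D])
E
```

```text
w1 red [199.   122.36] 0.52 44.0
w1 yel [212.5  153.19] 0.36 24.0
w2 red [ 77.5  126.17] 0.49 43.0
w2 yel [ 88.   159.07] 0.38 9.0
w5 red [264.5  162.71] 0.08 45.0
w5 yel [280.  196.8] 0.05 25.0
w6 red [246.5  243.53] 0.21 29.0
w6 yel [271.5  247.74] 0.22 28.0
red 0.156 [np.float64(518.16), np.float64(518.31), np.float64(518.58), np.float64(519.76)]
red 0.158 [np.float64(518.06), np.float64(518.22), np.float64(518.18), np.float64(518.78)]
red 0.16 [np.float64(517.96), np.float64(518.13), np.float64(517.78), np.float64(517.81)]
red 0.162 [np.float64(517.86), np.float64(518.05), np.float64(517.39), np.float64(516.83)]
red 0.164 [np.float64(517.76), np.float64(517.96), np.float64(516.99), np.float64(515.85)]
red 0.166 [np.float64(517.65), np.float64(517.87), np.float64(516.6), np.float64(514.88)]
red 0.168 [np.float64(517.55), np.float64(517.78), np.float64(516.2), np.float64(513.9)]
yel 0.156 [np.float64(546.7), np.float64(545.28), np.float64(547.13), np.float64(522.27)]
yel 0.158 [np.float64(546.4), np.float64(544.99), np.float64(546.51), np.float64(521.26)]
yel 0.16 [np.float64(546.11), np.float64(544.69), np.float64(545.89), np.float64(520.25)]
yel 0.162 [np.float64(545.81), np.float64(544.4), np.float64(545.27), np.float64(519.25)]
yel 0.164 [np.float64(545.52), np.float64(544.11), np.float64(544.64), np.float64(518.24)]
yel 0.166 [np.float64(545.22), np.float64(543.82), np.float64(544.02), np.float64(517.23)]
yel 0.168 [np.float64(544.93), np.float64(543.53), np.float64(543.4), np.float64(516.22)]
```

Call:
{"method": "move_arm", "body": {
  "steps": "0 0 0 -0.0032 -0.0002 0 -1;0 0 0 -0.0032 -0.0002 0 -1;0 0 0 -0.0032 -0.0002 0 -1;0 0 0 -0.0032 -0.0002 0 -1;0 0 0 -0.0032 -0.0002 0 -1"
}}

```text
time: 9.85
tool_pos: [0.5185, 0.0048, 0.2439]
tcp_rot: [[-0.998, -0.06, 0.006], [-0.06, 0.998, -0.001], [-0.006, -0.001, -1.0]]
force: [6.7, -2.9, 1.8]
finger_gap: 0.0209
finger_force: 59.2
```

```bash
python3 g.py w7; python3 - <<'E'
from h import *
d=np.load('w7.npz');f=d['f'].astype(float);B,G,R=f[...,0],f[...,1],f[...,2]
for k,w,(x0,x1) in(('red',R-np.maximum(G,B),(232,260)),('yel',np.minimum(R,G)-B,(265,278))):
    w=w[230:262,x0:x1]; w=np.clip(w-.35*w.max(),0,None);v=(w*np.arange(230,262)[:,None]).sum(0)/np.maximum(w.sum(0),1e-6)
    X=ray(d['K'],d['R'],d['c'],np.c_[np.arange(x0,x1),v],.1595)[:,:2]@[.9982,.06]
    print(k,v.round(1),(X.mean()*1e3).round(2),w.max())
E
```

```text
10.0 [0.51855986 0.00475714 0.24392591] [ 6.98067511 -3.74048559  1.87426573] 0.021036039886710642 59.21064734458923
red [247.5 247.3 247.3 247.2 247.3 247.2 247.2 247.3 247.3 247.3 247.3 247.4
 247.4 247.4 247.4 247.3 247.3 247.3 247.4 247.2 247.4 247.3 247.3 247.3
 247.3 247.3 247.3 247.4] 517.81 28.6
yel [247.8 247.8 247.8 247.7 247.8 247.8 247.9 247.8 247.8 247.8 247.8 247.8
 247.7] 518.07 27.950000000000003
```

View pics/w7.png

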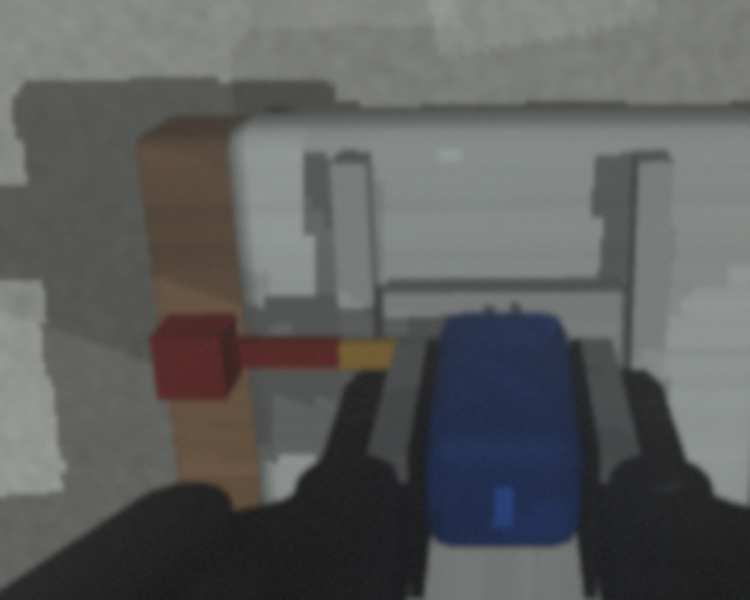

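The yellow line (row 247.8) now runs straight on from the red line (row 247.3). That is within 0.3 mm, and the grip is steady, so I'm handing in while holding it.

```bash
python3 -c "
from plant import robot
print(robot.hand_in())"
```

```text
the job is handed in; nothing more can be done
None
```

The grind knob's pointer is at the red index, and the feed gate is held by its handle with the yellow line within about 0.3 mm of the red mark; the job was handed in after about 10 s of arm time, and no verdict came back.

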